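# Set the mixer's speed selector and start it

### The arm

A 6-joint arm with a two-finger parallel gripper is mounted at the origin on a cart in front of the work surface, level with it; the furniture and walls round the work are solid. World frame = base frame: x ahead of the robot, y to its left, z up, the work surface at z = 0. Lengths are in mm, angles in rad, forces in N, time in s.
With the tool pointing down it reaches from about 250 to 775 mm from the base axis. Payload 8.9 kg.
Tool frame: the origin (TCP) lies between the finger pads; the fingertips stand env.tips_ahead ahead of it and the grasp point (between the pads) lies 8 mm behind it (env.tips_ahead is the distance from the TCP to the fingertips, in mm); x points along the fingers, y is the direction in which the jaws open and shut, and the axes are right-handed (so a half turn about x gives the same grasp; the last joint's range is limited). The gripper opens to 85 mm and grips with 20 to 120 N. Pads are 22 mm wide; open, the fingers measure 114 mm over their backs; the gripper's body (76 mm by 85 mm) begins 54 mm behind the grasp point. The pads swing forward as they close: fully open they stand 13 mm farther back than shut.
Start: joints at [-1.307, 0.291, -0.153, 1.127, 0, 1.431], TCP at [205.799, -482.981, 242.305] pointing down, gripper open.
Joint ranges: [-2.52, 2.52], [-0.91, 1.74], [-1.3, 1.37], [-1.96, 2.02], [-1.52, 1.47], [-3.14, 3.14]. Speed limits (rad/s): [2.22, 2.22, 2.79, 3.14, 3.14, 3.14].

### API

Orientations are given as a unit quaternion [x, y, z, w].
In Python, from plant import status, viewer, workorder, env gives the robot as it stands.
- The arm moves only by the shell command python3 -m creep 'ROWS' [OPENING] [FORCE]. ROWS is JSON, a list of rows, each an object with "translation": the shift along the world's x, y, z in m, a list of three; "twist": the turn, a rotation vector about the world's x, y, z in degrees, a list of three. A call has 1 to 10 rows; each row shifts and turns the commanded pose from where the row before left it; what a row does not reach is not made up. A row lasts 1/12 s, in which the tool goes at most 41.7 mm and 7.16 degrees, less where a joint would pass 70% of its speed; a pose out of reach is approached as far as the arm can. A call is refused whole if a number of a shift passes 0.0417 or a number of a turn 7.16, either way. A call with a gripper value outside its range is refused whole. OPENING is the finger opening in m, from 0 to 0.0854, set as the call begins (- or left out, the last holds). The fingers move at their own pace and stop on an object; FORCE is the grip in N (left out, the last holds). Time passes only in rows, so rows that do not move let the fingers close. It gives the time, the measured TCP pose, the force and the opening at its end, in the units of the state.
- status.read_state(): the state, without advancing time (a new reading comes with each control period).
- viewer.get_image(name): name is "side" or "top"; returns (picture, depth): 420x560x3 uint8, red, green, blue; 420x560 float32, mm along the optical axis (not along the pixel's ray), 0 where there is no reading.
- viewer.camera_params(name): a dict with "fx", "fy", "cx", "cy" (pixels), "R" (3x3) and "t" (3): a world point X has camera coordinates R X + t. Camera axes: x right, y down, z forward; pixel columns grow to the right and rows downward; lengths in mm; the calibration is good to about 2 mm. A picture is of the moment at which its call begins. camera_params takes no time and is no camera call.
- workorder.close_job(): hands the job in, once; it reports no verdict.
Trained networks look in the newest picture that a camera, given by its name, has taken for a name from the list of things; names that differ only in an ending like _2 or _b are one class to them, and where a whole thing is asked for, a point or a joint stands for the part that bears it (a point fixed in the world has none). Each returns a list of dicts, best first, with "confidence" (0 to 1); they miss things now and then, are a little off and sometimes report something else, mostly with a low value. They report only what shows in the picture. A call takes as long as a camera call.
- viewer.search_frame(target, camera): "bbox" ([centre column, centre row, width, height] in pixels, round what is visible of it).
- viewer.landmark_of(target, camera): "pixel" ([column, row] in pixels: a listed point, or the origin of a listed thing).
The state is a dict: "time": time; "joints": joint angles; "dq": joint speeds; "effort": joint torques, N m; "tcp_pos": TCP position; "eef_rot": TCP orientation; "force": force on the tool from outside, world axes, zero at the start; "moment": the same for the moment, N m; "gripper_width": finger opening in mm.
Only numpy, scipy, OpenCV 4.12 (cv2) and the standard library are available. Lean on these libraries where they do the work, as an engineer would, in place of code of your own. Each camera call takes 0.05 s, during which the arm holds its last target. There are 200 camera calls.

### The job

Two bench mixers stand on the table; use the one whose deck carries the small paint tin. Keeping the fingers shut and pushing with the fingertips only, turn its pointer knob clockwise, click by click, until it has clicked into the stop at the fifth dot (the first mark, a short bar, is off and does not count), then press its round start button all the way down and let it come up again. Do not pinch the knob, do not press the button before the knob is set, and leave the other mixer, the tin, the cup and everything else as they are.

Things in the scene. Friction and masses are not known exactly. Their poses are not given: they have to be found in the camera images.
- mixer_1: The bench mixer: fixed white box 250 (x, depth) x 170 (y) x 50 mm high, grey top plate; origin under its centre, on the table; x runs from its front (knob and button) to its rear (round steel deck). Knob axis at x -70, y +20, button at x -90, y -60, deck at x +65, y 0 mm. Yaw within 0.15 rad. The two mixers are alike, left or right. This one carries the paint tin.
- mixer_1_dial (a joint): rad, turn of that mixer's pointer knob, growing clockwise from above. Click stops every 0.698 rad (40 deg): 0 = off, k-th dot at 0.698 k, fifth 3.491, end stops at off and the sixth. Starts at off, the first or second dot (rarely balanced midway). Past the middle between stops it snaps to the nearer one by itself; pushing the bar's outer part takes 1 to 4 N
- mixer_1_axis (a point): point on that knob's axis, 70 mm above the table; axes are the mixer's. The bar points at (120 deg - joint) anticlockwise from its x: off front left, fifth dot 80 deg clockwise of x, so to the right. Marks on the plate 55 mm from the axis: a short white bar for off, then six white dots that grow clockwise from the first to the sixth
- mixer_1_dial_tip (a point): outer end of that knob's one-sided pointer bar, 44 mm from the axis, 70 mm above the table; x outward along the bar. The black bar is 14 mm wide, reaches 46 mm from the axis, sides 59 to 84 mm above the table, a 3 mm white ridge along its middle up to 87 mm. Round skirt of radius 26 mm up to 58 mm, hub radius 14 mm up to 84 mm
- mixer_1_dial_left: the black half of that bar on its anticlockwise side (the side to push for clockwise turning); origin on the knob axis, at the top plate (50 mm above the table), x along the bar; its outer face 7 mm from the bar's middle
- mixer_1_dial_right: the black half of that bar on its clockwise side; same origin and axes
- mixer_1_start (a joint): m, travel of that mixer's round start button: 0 up, 0.006 fully down, springs back; pressed counts from 0.004; 1.5 N starts it, about 5 N is fully down
- mixer_1_start_top (a point): middle of the top of that button: grey cap of radius 12 mm, 72 mm above the table when up, in a black collar of radius 20 mm up to 62 mm above the table
- mixer_1_deck (a point): centre of that mixer's steel deck, on its face 60 mm above the table; deck rim 66 mm above the table, outer radius 49 mm
- tin_load: small round paint tin, 62 mm across and 62 mm tall, loose on that deck; origin at the centre of its underside
- mixer_2: The other bench mixer: fixed white box 250 (x, depth) x 170 (y) x 50 mm high, grey top plate; origin under its centre, on the table; x runs from its front (knob and button) to its rear (round steel deck). Knob axis at x -70, y +20, button at x -90, y -60, deck at x +65, y 0 mm. Yaw within 0.15 rad. The two mixers are alike, left or right. This one carries the lidded cup and is not to be used.
- mixer_2_dial_tip (a point): outer end of the other mixer's pointer bar, 44 mm from its knob axis, which stands at off, the first or the second dot; it must stay as it is
- mixer_2_start (a joint): m, the other mixer's start button, same kind, not to be pressed
- cup_load: spray-gun cup with a conical lid, 73 mm across, 120 mm tall, loose on the other mixer's deck; origin at the centre of its underside
- air_cap: small round air cap with two horns, 31 mm across, 24 tall, loose, on the table just right of the mixer with the tin
- coupler: hose coupler, 66x25x25 mm, loose, lying on the table just right of the mixer with the cup
- thinner: white squeeze bottle with a nozzle, 60 mm across, 152 tall, loose, at the back
- spare_tin: another small paint tin, 62 mm across, 68 tall, loose, standing on the table at the back, on no mixer
- big_cup: large spray-gun cup with lid, 100 mm across, 165 tall, loose, at the back

How it is judged:
By the outcome, as a careful person would: the job done as asked, in the order asked, and still so for the second after the job is handed in, with the robot touching nothing.
It also fails if it takes over 51 s, if anything falls off the work surface, if the arm or the gripper's body presses on something with over 40 N, if the wrist force passes 120 N, or if a joint passes its speed limit or range.

## Working session

There is one attempt and no reset: what is moved stays moved. The work goes in short steps, Python scripts to look and compute and a shell command to move; the robot and the scene stay as the last step left them, time stands still between calls to the robot, and variables do not carry over. Pictures are saved under pics/ and viewed, about 8 in all and at most 12, crops included, and the job is handed in when it is done.

```bash
mkdir -p pics; ls
cat > h.py <<'E'
import numpy as np, cv2
from plant import status, viewer, workorder, env
def ray(cam,px,z):
    c=viewer.camera_params(cam);R=np.array(c["R"]);t=np.array(c["t"])
    d=R.T@np.array([(px[0]-c["cx"])/c["fx"],(px[1]-c["cy"])/c["fy"],1]);o=-R.T@t
    return o+d*(z-o[2])/d[2]
def proj(cam,X):
    c=viewer.camera_params(cam);p=np.array(c["R"])@np.array(X,float)+np.array(c["t"])
    return [c["fx"]*p[0]/p[2]+c["cx"],c["fy"]*p[1]/p[2]+c["cy"]]
def snap(cam,fn):
    im,d=viewer.get_image(cam);cv2.imwrite(fn,im[...,::-1]);return im,d
E
python3 - <<'E'
from h import *
np.set_printoptions(precision=1,suppress=True)
print(env.tips_ahead, status.read_state())
snap("top","pics/t0.png");snap("side","pics/s0.png")
a=cv2.imread("pics/t0.png")
for n,z in [("mixer_1_axis",70),("mixer_1_dial_tip",70),("mixer_1_start_top",72),("mixer_1_deck",60),("mixer_1",0),("tin_load",60),("cup_load",60),("air_cap",0)]:
    for r in viewer.landmark_of(n,"top")[:3]: print(n,r["confidence"],r["pixel"],ray("top",r["pixel"],z))
for c in("top","side"):
    k=viewer.camera_params(c);R=np.array(k["R"]);print(c,k["fx"],-R.T@np.array(k["t"]),R[2])
E
```

```text
pics
11.0 {'time': 0.0, 'joints': array([-1.3,  0.3, -0.2,  1.1,  0. ,  1.4]), 'dq': array([-0., -0., -0.,  0.,  0.,  0.]), 'effort': array([ -0. , -53.7,  33.1,   0. ,  -0. ,  -0. ]), 'tcp_pos': array([ 205.7, -482.6,  241.7]), 'eef_rot': array([-0.7, -0.1,  0.7, -0.1]), 'force': array([-0.4, -0.4,  0.3]), 'moment': array([ 0.,  0., -0.]), 'gripper_width': 85.36623108779747}
mixer_1_axis 0.65 [193.1, 279.1] [453.7 284.6  70. ]
mixer_1_dial_tip 0.88 [179.9, 263.9] [487.8 313.1  70. ]
mixer_1_start_top 0.65 [228.7, 288.0] [432.  206.5  72. ]
mixer_1_deck 0.58 [200.5, 216.4] [592.  267.2  60. ]
mixer_1 0.83 [204.8, 245.6] [526.6 267.5   0. ]
mixer_1 0.65 [321.6, 239.5] [532.7  -7.1   0. ]
cup_load 0.61 [301.6, 283.1] [436.9  45.6  60. ]
air_cap 0.61 [256.2, 250.7] [511.1 147.3   0. ]
top 520.4690269860515 [ 524.2   91.2 1225.7] [ 0.1 -0.  -1. ]
side 430.48977734460925 [555.3 767.  564.6] [ 0.1 -0.8 -0.6]
```

View pics/t0.png

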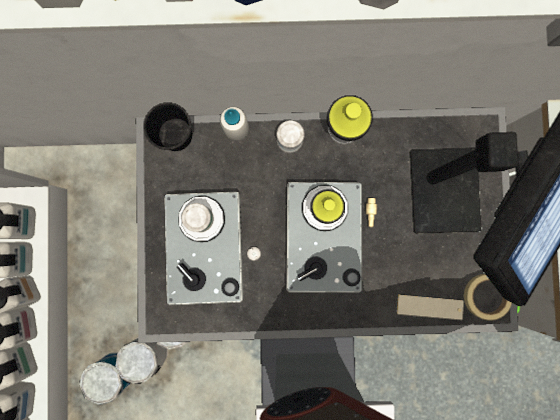

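View pics/s0.png

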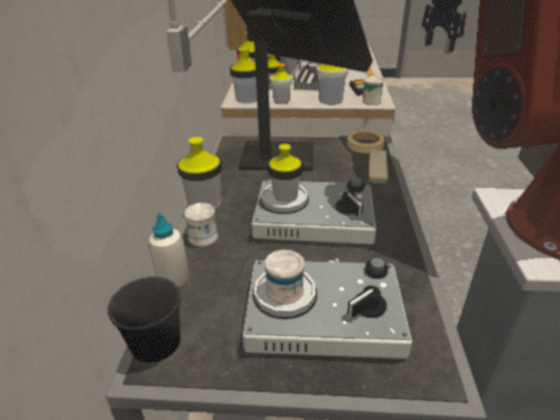

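The left mixer (knob about pixel (193,279)) carries the tin. The right one carries the yellow cup. I'll fit the pose more precisely.

Run:
```python
from h import *
from scipy.optimize import least_squares
np.set_printoptions(precision=2,suppress=True)
im,d=snap("top","pics/t1.png")
c=viewer.camera_params("top");R=np.array(c["R"]);t=np.array(c["t"])
v,u=np.mgrid[0:420,0:560]
P=np.stack([(u-c["cx"])/c["fx"]*d,(v-c["cy"])/c["fy"]*d,d],-1)-t
W=P@R
m=((W[...,2]>40)&(W[...,2]<100)&(u>150)&(u<255)&(v>180)&(v<315)).astype(np.uint8)
cn=max(cv2.findContours(m,0,2)[0],key=cv2.contourArea)
r=cv2.minAreaRect(cn);b=cv2.boxPoints(r);print(b)
C=np.array([ray("top",p,50) for p in b]);print(C, C.mean(0))
pl=(m>0)&(abs(W[...,2]-50)<5);print("plate z",np.median(W[pl][:,2]))
for i in range(4):
    e=C[(i+1)%4]-C[i];print(np.linalg.norm(e),np.degrees(np.arctan2(e[1],e[0])))
crop=cv2.resize(im[180:312,150:255],None,fx=5,fy=4.5,interpolation=cv2.INTER_CUBIC)
crop=cv2.resize(im[182:310,155:252],None,fx=4.6,fy=4.6,interpolation=cv2.INTER_CUBIC)
cv2.imwrite("pics/c1.png",crop[...,::-1])
for n,z in [("mixer_1_axis",70),("mixer_1_dial_tip",70),("mixer_1_start_top",72),("mixer_1_deck",60)]:
  for cam in("top","side"):
    if cam=="side" and n=="mixer_1_axis": viewer.get_image("side")
    if cam=="top" and 0: pass
    for q in viewer.landmark_of(n,cam)[:2]: print(n,cam,q["confidence"],q["pixel"],ray(cam,q["pixel"],z))
```

```text
[[162.72 193.27]
 [238.25 190.83]
 [241.83 301.75]
 [166.3  304.18]]
[[647.63 353.24  50.  ]
 [648.14 182.1   50.  ]
 [398.88 180.09  50.  ]
 [398.65 348.71  50.  ]] [523.32 266.03  50.  ]
plate z 49.85626979995848
171.1417972219018 -89.82815038031345
249.273607932636 -179.53732026139485
168.6226416906068 90.07621956817187
249.01771792189822 1.0426902559582591
mixer_1_axis top 0.61 [191.7, 280.2] [451.35 287.73  70.  ]
mixer_1_axis top 0.4 [177.2, 264.2] [487.37 319.06  70.  ]
mixer_1_axis side 0.61 [373.5, 300.1] [450.42 294.14  70.  ]
mixer_1_dial_tip top 0.71 [177.6, 266.3] [482.73 318.25  70.  ]
mixer_1_dial_tip top 0.2 [287.3, 138.7] [760.46  67.61  70.  ]
mixer_1_dial_tip side 0.65 [349.9, 311.3] [487.97 318.51  70.  ]
mixer_1_start_top top 0.64 [226.9, 287.8] [432.55 210.45  72.  ]
mixer_1_start_top side 0.69 [313.9, 220.3] [541.2   92.97  72.  ]
mixer_1_start_top side 0.62 [374.8, 262.3] [438.8  209.38  72.  ]
mixer_1_deck top 0.7 [198.6, 216.9] [591.03 271.49  60.  ]
mixer_1_deck side 0.57 [282.1, 291.5] [592.3  272.93  60.  ]
```

View pics/c1.png

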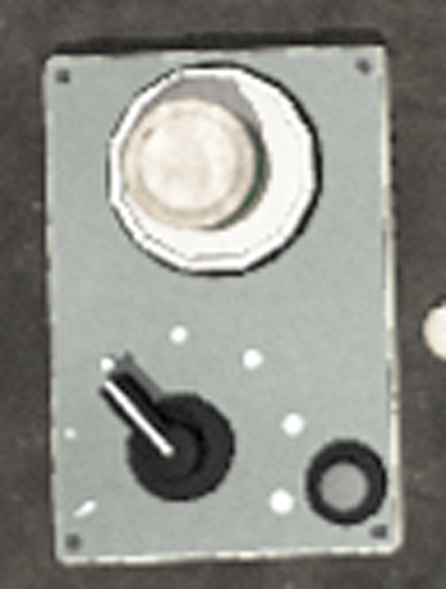

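Crop: the bar points at the second dot (107,363). The dots run clockwise to the fifth at (293,424) and the sixth at (281,500). I'll fit the mixer pose to the dots, button and corners.

```bash
cat >> h.py <<'E'
def M(p,X): # mixer -> world
    X=np.atleast_2d(X);c,s=np.cos(p[2]),np.sin(p[2]);return np.c_[p[0]+c*X[:,0]-s*X[:,1],p[1]+s*X[:,0]+c*X[:,1],X[:,2]]
E
python3 - <<'E'
from h import *
from scipy.optimize import least_squares
np.set_printoptions(precision=2,suppress=True)
px=np.array([[85,508],[70,433],[107,363],[178,334],[253,358],[293,424],[281,500],[343,483],[45,57],[385,47],[402,550],[60,560]])/4.6+[155,182]-.4
an=np.radians(120-40*np.arange(7))
X=[[-70+55*np.cos(a),20+55*np.sin(a),50] for a in an]+[[-90,-60,72],[125,85,50],[125,-85,50],[-125,-85,50],[-125,85,50]]
f=lambda p:(np.array([proj("top",q) for q in M(p,X)])-px).ravel()
s=least_squares(f,[525,267,0.02],loss='soft_l1');print(s.x,f(s.x).reshape(-1,2))
print("axis",M(s.x,[[-70,20,70]]),"button",M(s.x,[[-90,-60,72]]),"deck",M(s.x,[[65,0,60]]))
# contact path: fingertip at r=36 on the anticlockwise face
for k in (2,3,4,5):
    a=np.radians(120-40*k)
    print(k,M(s.x,[[-70+44*np.cos(a),20+44*np.sin(a),70]]))
E
```

```text
[523.16 265.72   0.01] [[ 0.23 -0.06]
 [ 0.2  -0.31]
 [ 0.23 -0.  ]
 [ 0.4  -0.03]
 [-0.02 -0.09]
 [ 0.07 -0.17]
 [ 0.23  0.07]
 [ 0.16  0.65]
 [-0.94 -0.72]
 [ 0.17 -1.26]
 [-0.06  0.63]
 [-1.85  1.35]]
axis [[453.03 285.23  70.  ]] button [[433.58 205.1   72.  ]] deck [[588.16 266.17  60.  ]]
2 [[486.53 313.75  70.  ]]
3 [[497.02 285.54  70.  ]]
4 [[486.93 257.19  70.  ]]
5 [[460.97 241.96  70.  ]]
```

```bash
python3 - <<'E'
from h import *
from scipy.spatial.transform import Rotation as Ro
np.set_printoptions(precision=3,suppress=True)
s=status.read_state();print(s["time"],s["joints"]);print(Ro.from_quat(s["eef_rot"]).as_matrix())
E
python3 -m creep '[{"translation":[0,0.04,0.0],"twist":[0,0,7]},{"translation":[0,0.04,0.0],"twist":[0,0,7]}]' 0
```

```text
1.0 [-1.307  0.291 -0.153  1.127 -0.     1.431]
[[ 0.     0.392 -0.92 ]
 [-0.    -0.92  -0.392]
 [-1.     0.     0.   ]]
time: 1.17
tcp_pos: [205.6, -403.0, 241.5]
eef_rot: [0.67, 0.226, -0.67, 0.226]
force: [0.6, 1.0, 0.7]
gripper_width: 63.6
```

```bash
python3 -m creep '[{"translation":[0.013,0.0367,0],"twist":[0,0,7.1]},{"translation":[0.013,0.0367,0],"twist":[0,0,7.1]},{"translation":[0.013,0.0367,0],"twist":[0,0,7.1]},{"translation":[0.013,0.0367,0],"twist":[0,0,7.1]},{"translation":[0.013,0.0367,0],"twist":[0,0,7.1]},{"translation":[0.013,0.0367,0],"twist":[0,0,7.1]},{"translation":[0.013,0.0367,0],"twist":[0,0,7.1]},{"translation":[0.013,0.0367,0],"twist":[0,0,7.1]},{"translation":[0.013,0.0367,0],"twist":[0,0,7.1]},{"translation":[0.013,0.0367,0],"twist":[0,0,7.1]}]'
python3 -c "
from h import *
s=status.read_state();print(s['joints'])"
```

```text
time: 2.0
tcp_pos: [336.0, -34.1, 242.7]
eef_rot: [0.414, 0.573, -0.413, 0.574]
force: [1.7, -1.0, 0.2]
gripper_width: 0.1
[-3.18786582e-01 -7.48769854e-02 -5.71861081e-01  1.07254999e+00
 -3.38549173e-05  9.30706596e-01]
```

```bash
python3 -m creep '[{"translation":[0.0125,0.0365,0],"twist":[0,0,7.1]},{"translation":[0.0125,0.0365,0],"twist":[0,0,7.1]},{"translation":[0.0125,0.0365,0],"twist":[0,0,7.1]},{"translation":[0.0125,0.0365,0],"twist":[0,0,7.1]},{"translation":[0.0125,0.0365,0],"twist":[0,0,7.1]},{"translation":[0.0125,0.0365,0],"twist":[0,0,7.1]},{"translation":[0.0125,0.0365,0],"twist":[0,0,7.1]},{"translation":[0.0125,0.0365,0],"twist":[0,0,7.1]},{"translation":[0.0125,0.0365,0],"twist":[0,0,7.1]},{"translation":[0.0125,0.0365,0],"twist":[0,0,7.1]}]'
python3 -m creep '[{"translation":[0,0,-0.01],"twist":[0,0,7]},{"translation":[0,0,-0.02],"twist":[0,0,7]},{"translation":[0,0,-0.03],"twist":[0,0,7]},{"translation":[0,0,-0.03],"twist":[0,0,7]},{"translation":[0,0,-0.02],"twist":[0,0,7]},{"translation":[0,0,-0.01],"twist":[0,0,6.6]},{"translation":[0,0,0],"twist":[0,0,0]},{"translation":[0,0,0],"twist":[0,0,0]}]'
python3 -c "
from h import *
from scipy.spatial.transform import Rotation as Ro
s=status.read_state();print(s['joints'],Ro.from_quat(s['eef_rot']).as_matrix())
snap('top','pics/t2.png');snap('side','pics/s2.png')
t=np.hstack([cv2.imread('pics/t2.png')[180:330,140:270],cv2.imread('pics/s2.png')[200:350,240:420]]);cv2.imwrite('pics/c2.png',cv2.resize(t,None,fx=2.5,fy=2.5))"
```

```text
time: 2.83
tcp_pos: [460.9, 331.1, 242.2]
eef_rot: [0.003, 0.707, -0.003, 0.707]
force: [0.7, -1.0, 0.1]
gripper_width: 0.1
time: 3.5
tcp_pos: [460.6, 328.9, 122.2]
eef_rot: [-0.245, 0.664, 0.245, 0.663]
force: [-0.1, 0.5, 0.7]
gripper_width: 0.2
[ 4.90933514e-01  4.60726172e-01 -2.31400467e-01  8.79552878e-01
  4.00400272e-05 -2.15397420e-01] [[-7.97756965e-04 -6.49046806e-01  7.60748058e-01]
 [-3.81068820e-04  7.60748442e-01  6.49046734e-01]
 [-9.99999609e-01  2.27884188e-04 -8.54223869e-04]]
```

View pics/c2.png

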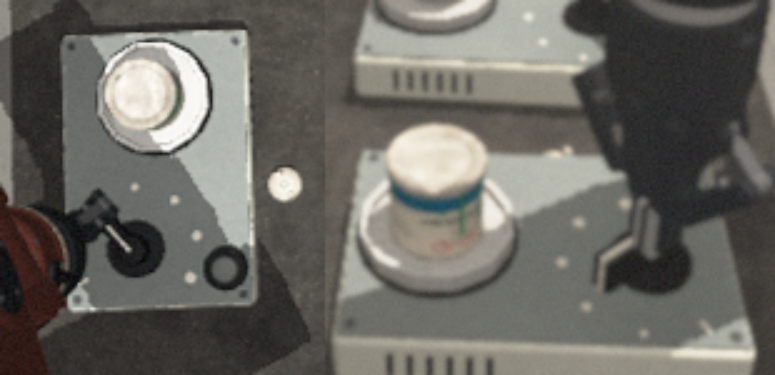

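The fingers hover on the anticlockwise (left) side of the bar. The bar still points at the second dot and the tin is undisturbed. Next I descend, then approach along -n.

```bash
python3 -m creep '[{"translation":[0,0.001,-0.012],"twist":[0,0,0]},{"translation":[0,0.001,-0.012],"twist":[0,0,0]},{"translation":[0,0,-0.012],"twist":[0,0,0]},{"translation":[0,0,-0.009],"twist":[0,0,0]},{"translation":[0,0,0],"twist":[0,0,0]},{"translation":[0,0,0],"twist":[0,0,0]}]'
python3 -m creep '[{"translation":[0.0013,-0.0015,0],"twist":[0,0,0]},{"translation":[0.0013,-0.0015,0],"twist":[0,0,0]},{"translation":[0,0,0],"twist":[0,0,0]}]'
python3 -m creep '[{"translation":[0.0013,-0.0015,0],"twist":[0,0,0]},{"translation":[0.0013,-0.0015,0],"twist":[0,0,0]},{"translation":[0,0,0],"twist":[0,0,0]}]'
```

```text
time: 4.1
tcp_pos: [461.0, 331.1, 77.7]
eef_rot: [-0.245, 0.663, 0.245, 0.663]
force: [1.0, -0.3, -0.3]
gripper_width: 0.1
time: 4.35
tcp_pos: [464.2, 328.0, 78.1]
eef_rot: [-0.246, 0.663, 0.246, 0.664]
force: [-1.2, 0.2, -0.4]
gripper_width: -0.0
time: 4.6
tcp_pos: [466.4, 324.9, 77.5]
eef_rot: [-0.246, 0.663, 0.246, 0.663]
force: [-0.5, 0.2, 0.9]
gripper_width: -0.1
```

Run:
```python
from h import *
p0=np.array([466.5,325])
for th in np.arange(35.6,-85,-5):
    a=np.radians(th);p=np.array([453,285.2])+35*np.array([np.cos(a),np.sin(a)])+21*np.array([-np.sin(a),np.cos(a)])
    print(th,p.round(1),((p-p0)/1000).round(4));p0=p
```

```text
35.6 [469.2 322.6] [ 0.0027 -0.0024]
30.6 [472.4 321.1] [ 0.0032 -0.0016]
25.6 [475.5 319.3] [ 0.0031 -0.0018]
20.6 [478.4 317.2] [ 0.0029 -0.0021]
15.600000000000001 [481.1 314.8] [ 0.0027 -0.0023]
10.600000000000001 [483.5 312.3] [ 0.0025 -0.0026]
5.600000000000001 [485.8 309.5] [ 0.0022 -0.0028]
0.6000000000000014 [487.8 306.6] [ 0.002  -0.0029]
-4.399999999999999 [489.5 303.5] [ 0.0017 -0.0031]
-9.399999999999999 [491.  300.2] [ 0.0015 -0.0033]
-14.399999999999999 [492.1 296.8] [ 0.0012 -0.0034]
-19.4 [493.  293.4] [ 0.0009 -0.0035]
-24.4 [493.5 289.9] [ 0.0006 -0.0035]
-29.4 [493.8 286.3] [ 0.0003 -0.0036]
-34.4 [493.7 282.8] [-0.0001 -0.0036]
-39.4 [493.4 279.2] [-0.0004 -0.0035]
-44.4 [492.7 275.7] [-0.0007 -0.0035]
-49.4 [491.7 272.3] [-0.001  -0.0034]
-54.4 [490.4 269. ] [-0.0013 -0.0033]
-59.4 [488.9 265.8] [-0.0016 -0.0032]
-64.4 [487.1 262.7] [-0.0018 -0.0031]
-69.4 [485.  259.8] [-0.0021 -0.0029]
-74.4 [482.6 257.1] [-0.0023 -0.0027]
-79.4 [480.1 254.7] [-0.0026 -0.0025]
-84.4 [477.3 252.4] [-0.0028 -0.0022]
```

```bash
python3 -m creep '[{"translation":[0.0027,-0.0024,0],"twist":[0,0,-5]},{"translation":[0.0032,-0.0016,0],"twist":[0,0,-5]}]'
python3 -m creep '[{"translation":[0.0031,-0.0018,0],"twist":[0,0,-5]}]'
python3 -m creep '[{"translation":[0.0029,-0.0021,0],"twist":[0,0,-5]}]'
python3 -m creep '[{"translation":[0.0027,-0.0023,0],"twist":[0,0,-5]},{"translation":[0,0,0],"twist":[0,0,0]}]'
cat > look.py <<'E'
import sys
from h import *
n=sys.argv[1];s=status.read_state();print(s['time'],s['tcp_pos'].round(1),s['force'].round(1))
snap('top',f'pics/t{n}.png');snap('side',f'pics/s{n}.png')
for cam in('top','side'):
    for q in viewer.landmark_of("mixer_1_dial_tip",cam)[:2]:
        w=ray(cam,q["pixel"],70);print(cam,q["confidence"],w.round(1),"bar deg",np.degrees(np.arctan2(w[1]-285.2,w[0]-453)).round(0))
t=np.hstack([cv2.imread(f'pics/t{n}.png')[240:310,155:255],cv2.imread(f'pics/s{n}.png')[245:345,290:420][:70]]) if 0 else np.hstack([cv2.imread(f'pics/t{n}.png')[230:320,155:255],cv2.imread(f'pics/s{n}.png')[250:340,300:420]])
cv2.imwrite(f'pics/c{n}.png',cv2.resize(t,None,fx=3.5,fy=3.5,interpolation=cv2.INTER_CUBIC))
E
python3 look.py 3
```

```text
time: 4.77
tcp_pos: [471.8, 321.6, 77.4]
eef_rot: [-0.185, 0.682, 0.186, 0.682]
force: [-2.0, 3.2, 0.4]
gripper_width: -0.2
time: 4.85
tcp_pos: [475.0, 319.6, 77.4]
eef_rot: [-0.155, 0.69, 0.156, 0.69]
force: [-2.1, 2.2, -0.3]
gripper_width: 0.1
time: 4.93
tcp_pos: [477.8, 317.3, 77.3]
eef_rot: [-0.125, 0.696, 0.126, 0.696]
force: [-0.0, -0.4, -0.7]
gripper_width: 0.6
time: 5.1
tcp_pos: [481.1, 314.5, 77.3]
eef_rot: [-0.095, 0.701, 0.095, 0.701]
force: [-0.4, -0.1, -0.1]
gripper_width: -0.1
5.1 [481.1 314.5  77.3] [-0.4 -0.1 -0.1]
top 0.89 [499.  289.5  70. ] bar deg 5.0
side 0.91 [499.8 284.1  70. ] bar deg -1.0
side 0.28 [770.6  29.9  70. ] bar deg -39.0
```

It clicked to the third dot. Next click.

```bash
python3 -m creep '[{"translation":[0.0025,-0.0026,0],"twist":[0,0,-5]},{"translation":[0.0022,-0.0028,0],"twist":[0,0,-5]},{"translation":[0.002,-0.0029,0],"twist":[0,0,-5]},{"translation":[0.0017,-0.0031,0],"twist":[0,0,-5]},{"translation":[0.0015,-0.0033,0],"twist":[0,0,-5]}]'
python3 -m creep '[{"translation":[0.0012,-0.0034,0],"twist":[0,0,-5]}]'
python3 -m creep '[{"translation":[0.0009,-0.0035,0],"twist":[0,0,-5]}]'
python3 -m creep '[{"translation":[0.0006,-0.0035,0],"twist":[0,0,-5]},{"translation":[0,0,0],"twist":[0,0,0]}]'
python3 look.py 4
```

```text
time: 5.72
tcp_pos: [490.2, 300.7, 77.3]
eef_rot: [0.058, 0.705, -0.058, 0.704]
force: [-1.6, 3.6, -1.1]
gripper_width: 0.0
time: 5.8
tcp_pos: [491.4, 297.2, 77.3]
eef_rot: [0.089, 0.702, -0.088, 0.701]
force: [-0.9, 4.1, -1.5]
gripper_width: -0.4
time: 5.88
tcp_pos: [492.5, 293.6, 77.3]
eef_rot: [0.12, 0.697, -0.119, 0.697]
force: [-0.3, 2.8, -0.7]
gripper_width: 0.1
time: 6.05
tcp_pos: [493.1, 289.4, 77.3]
eef_rot: [0.15, 0.691, -0.15, 0.691]
force: [0.6, 0.8, 0.8]
gripper_width: 0.0
6.05 [493.1 289.4  77.3] [0.6 0.8 0.8]
side 0.57 [496.  263.4  70. ] bar deg -27.0
```

View pics/c4.png

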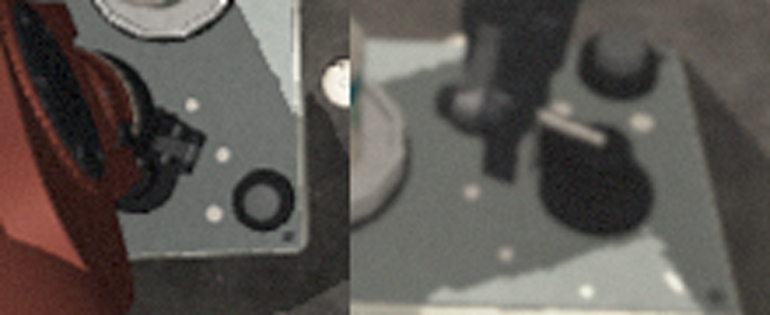

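Run:
```python
from h import *
f=lambda x,y:[(x-350)/3.5+300,y/3.5+250]
a,b=ray("side",f(605,140),87),ray("side",f(540,112),87)
print(a,b,np.degrees(np.arctan2(b[1]-a[1],b[0]-a[0])))
for k in range(1,7):
    t=np.radians(120.6-40*k);p=proj("side",[453+55*np.cos(t),285.2+55*np.sin(t),50]);print(k,(p[0]-300)*3.5+350,(p[1]-250)*3.5)
```

```text
[452.62311828 289.64191191  87.        ] [479.32692049 273.70596303  87.        ] -30.827359890937824
1 586.8995471218855 287.44169186083957
2 505.85117546916626 250.04760345568866
3 471.70437994620454 188.02947712727018
4 495.2430791163312 132.65504690355655
5 560.9915844575369 106.30115945774645
6 641.1017218739145 117.96743654990391
```

```bash
python3 -m creep '[{"translation":[0.0003,-0.0036,0],"twist":[0,0,-5]},{"translation":[-0.0001,-0.0036,0],"twist":[0,0,-5]}]'
python3 -m creep '[{"translation":[-0.0004,-0.0035,0],"twist":[0,0,-5]}]'
python3 -m creep '[{"translation":[-0.0007,-0.0035,0],"twist":[0,0,-5]}]'
python3 -m creep '[{"translation":[-0.001,-0.0034,0],"twist":[0,0,-5]}]'
python3 -m creep '[{"translation":[-0.0013,-0.0033,0],"twist":[0,0,-5]}]'
python3 -m creep '[{"translation":[-0.0016,-0.0032,0],"twist":[0,0,-5]}]'
```

```text
time: 6.42
tcp_pos: [493.4, 282.8, 77.3]
eef_rot: [0.209, 0.676, -0.209, 0.676]
force: [-0.7, -0.4, 0.3]
gripper_width: -0.1
time: 6.5
tcp_pos: [493.0, 279.3, 77.3]
eef_rot: [0.238, 0.666, -0.238, 0.666]
force: [0.3, 2.4, -0.8]
gripper_width: 0.0
time: 6.58
tcp_pos: [492.5, 276.1, 77.4]
eef_rot: [0.268, 0.655, -0.267, 0.655]
force: [1.6, 2.7, -1.3]
gripper_width: 0.1
time: 6.67
tcp_pos: [491.6, 272.8, 77.4]
eef_rot: [0.296, 0.642, -0.295, 0.642]
force: [1.3, 2.5, -1.0]
gripper_width: -0.1
time: 6.75
tcp_pos: [490.3, 269.4, 77.4]
eef_rot: [0.324, 0.629, -0.323, 0.629]
force: [1.4, 1.8, -0.4]
gripper_width: 0.3
time: 6.83
tcp_pos: [488.7, 266.0, 77.4]
eef_rot: [0.351, 0.614, -0.35, 0.614]
force: [1.1, 0.5, 0.0]
gripper_width: -0.2
```

```bash
python3 -m creep '[{"translation":[-0.0018,-0.0031,0],"twist":[0,0,-5]},{"translation":[0,0,0],"twist":[0,0,0]}]'
python3 look.py 5
```

```text
time: 7.0
tcp_pos: [486.2, 262.3, 77.3]
eef_rot: [0.377, 0.598, -0.377, 0.598]
force: [-0.1, -0.4, -0.4]
gripper_width: -0.2
7.0 [486.2 262.3  77.3] [-0.1 -0.4 -0.4]
```

View pics/c5.png

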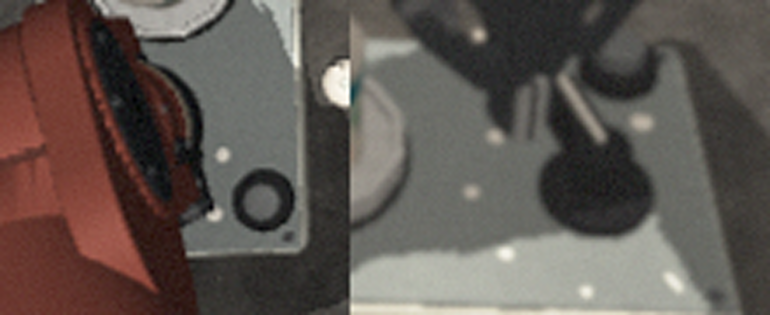

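```bash
python3 -m creep '[{"translation":[0.006,0.002,0],"twist":[0,0,0]},{"translation":[0.002,0.0,0.015],"twist":[0,0,0]},{"translation":[0,0,0.025],"twist":[0,0,0]},{"translation":[0,0,0.03],"twist":[0,0,0]},{"translation":[-0.02,-0.01,0.03],"twist":[0,0,0]},{"translation":[-0.035,-0.012,0],"twist":[0,0,0]},{"translation":[-0.035,-0.012,0],"twist":[0,0,0]},{"translation":[-0.035,-0.012,0],"twist":[0,0,0]},{"translation":[-0.02,-0.012,0],"twist":[0,0,0]},{"translation":[0,0,0],"twist":[0,0,0]}]'
python3 look.py 6
```

```text
time: 8.03
tcp_pos: [345.5, 205.0, 177.2]
eef_rot: [0.375, 0.6, -0.377, 0.598]
force: [-0.2, 0.1, 1.1]
gripper_width: 0.0
8.0333 [345.5 205.  177.2] [-0.2  0.1  1.1]
top 0.58 [461.5 239.1  70. ] bar deg -80.0
top 0.21 [ 592.7 -112.    70. ] bar deg -71.0
```

View pics/c6.png

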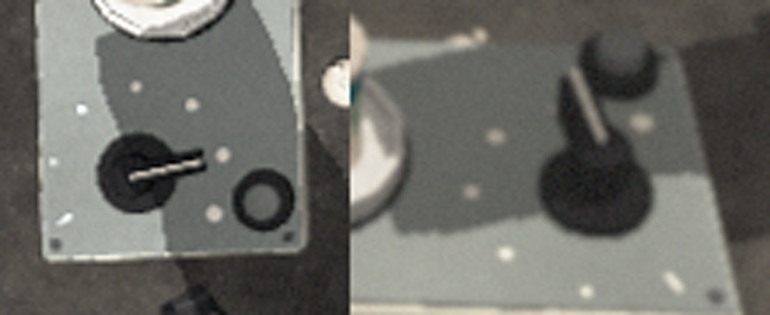

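The bar points at the fifth dot (222,154), at -80° as expected. Now the button.

```bash
python3 -m creep '[{"translation":[0.03,0,0],"twist":[0,0,0]},{"translation":[0.03,0,0],"twist":[0,0,0]},{"translation":[0.028,0,-0.01],"twist":[0,0,0]},{"translation":[0,0,-0.03],"twist":[0,0,0]},{"translation":[0,0,-0.03],"twist":[0,0,0]},{"translation":[0,0,-0.015],"twist":[0,0,0]},{"translation":[0,0,0],"twist":[0,0,0]},{"translation":[0,0,0],"twist":[0,0,0]}]'
python3 look.py 7
```

```text
time: 8.9
tcp_pos: [437.9, 206.6, 91.7]
eef_rot: [0.376, 0.599, -0.377, 0.598]
force: [0.7, -0.2, -0.8]
gripper_width: -0.1
8.9 [437.9 206.6  91.7] [ 0.7 -0.2 -0.8]
side 0.55 [465.2 242.2  70. ] bar deg -74.0
```

View pics/c7.png

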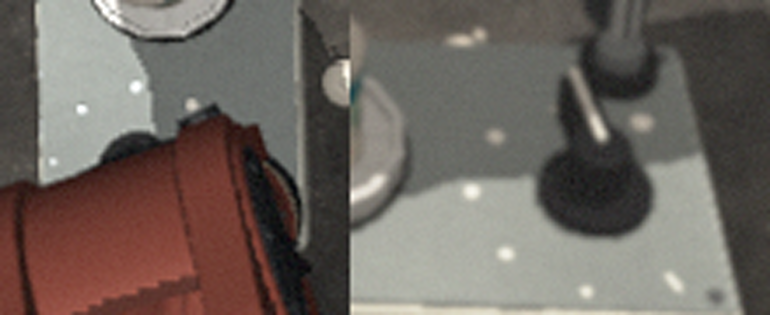

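```bash
python3 -m creep '[{"translation":[-0.004,-0.0015,0],"twist":[0,0,0]},{"translation":[0,0,-0.004],"twist":[0,0,0]},{"translation":[0,0,-0.004],"twist":[0,0,0]},{"translation":[0,0,-0.002],"twist":[0,0,0]},{"translation":[0,0,0],"twist":[0,0,0]}]'
python3 -m creep '[{"translation":[0,0,-0.002],"twist":[0,0,0]},{"translation":[0,0,0],"twist":[0,0,0]}]'
python3 -m creep '[{"translation":[0,0,-0.002],"twist":[0,0,0]},{"translation":[0,0,0],"twist":[0,0,0]}]'
```

```text
time: 9.52
tcp_pos: [433.5, 205.0, 82.0]
eef_rot: [0.376, 0.599, -0.376, 0.599]
force: [0.3, 0.7, 2.6]
gripper_width: -0.2
time: 9.68
tcp_pos: [433.6, 205.1, 80.2]
eef_rot: [0.376, 0.599, -0.376, 0.599]
force: [-0.7, -0.9, 3.2]
gripper_width: -0.1
time: 9.85
tcp_pos: [433.6, 205.0, 78.2]
eef_rot: [0.376, 0.599, -0.376, 0.599]
force: [-0.5, -0.7, 3.9]
gripper_width: -0.1
```

```bash
python3 -m creep '[{"translation":[0,0,-0.0015],"twist":[0,0,0]},{"translation":[0,0,0],"twist":[0,0,0]}]'
python3 -m creep '[{"translation":[0,0,-0.001],"twist":[0,0,0]},{"translation":[0,0,0],"twist":[0,0,0]},{"translation":[0,0,0],"twist":[0,0,0]}]'
```

```text
time: 10.02
tcp_pos: [433.6, 205.1, 77.0]
eef_rot: [0.376, 0.599, -0.376, 0.599]
force: [-2.2, -0.5, 7.4]
gripper_width: -0.2
time: 10.27
tcp_pos: [433.7, 205.0, 76.8]
eef_rot: [0.377, 0.598, -0.376, 0.599]
force: [-5.9, -1.6, 20.1]
gripper_width: -0.1
```

The button is bottomed: force jumped to 20 N and z stopped. Releasing and retreating.

```bash
python3 -m creep '[{"translation":[0,0,0.005],"twist":[0,0,0]},{"translation":[0,0,0.01],"twist":[0,0,0]},{"translation":[0,0,0.025],"twist":[0,0,0]},{"translation":[0,0,0.035],"twist":[0,0,0]},{"translation":[-0.02,0,0.03],"twist":[0,0,0]},{"translation":[-0.03,0,0],"twist":[0,0,0]},{"translation":[-0.035,0,0],"twist":[0,0,0]},{"translation":[-0.02,0,0],"twist":[0,0,0]},{"translation":[0,0,0],"twist":[0,0,0]},{"translation":[0,0,0],"twist":[0,0,0]}]'
python3 look.py 8; cd pics; python3 -c "
import cv2,numpy as np
cv2.imwrite('f.png',np.vstack([cv2.imread('t8.png')[100:330,130:400],cv2.imread('s8.png')[130:360,150:420]]))"
python3 - <<'E'
import sys;sys.path.insert(0,'.')
E
cd ..
python3 - <<'E'
from h import *
_,d=viewer.get_image('top')
c=viewer.camera_params("top");R=np.array(c["R"]);t=np.array(c["t"])
u,v=map(lambda x:int(round(x)),proj("top",[433.6,205.1,72]))
p=np.median(d[v-2:v+3,u-2:u+3]);print("button z",(R.T@(np.array([(u-c["cx"])/c["fx"]*p,(v-c["cy"])/c["fy"]*p,p])-t))[2])
E
```

```text
time: 11.1
tcp_pos: [328.2, 205.1, 180.9]
eef_rot: [0.376, 0.599, -0.376, 0.599]
force: [1.1, -0.2, 0.7]
gripper_width: 0.3
11.1 [328.2 205.1 180.9] [ 1.1 -0.2  0.7]
top 0.91 [456.9 248.4  70. ] bar deg -84.0
side 0.83 [459.6 240.1  70. ] bar deg -82.0
side 0.27 [526.4 327.8  70. ] bar deg 30.0
button z 71.83105887289364
```

View pics/f.png

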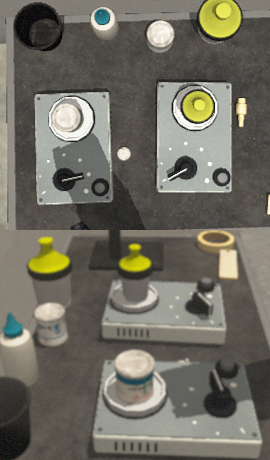

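The knob is at the fifth dot (bar around (70,179)), the button is back up, and everything else looks unchanged.

```bash
python3 -c "
from plant import workorder
print(workorder.close_job())"
```

```text
the job is handed in; nothing more can be done
None
```

I turned the knob on the tin's mixer (the left one) from the second dot to the fifth, then pressed its start button once and handed the job in. I used shut fingertips only, and it took about 11 s of the 51 s allowed.

- **Knob:** I pushed it clockwise in three clicks, and the push force fell away at each one. In the clear picture after the third click, the bar pointed at the fifth dot, reading -80° against -79.4° expected.
- **Button:** it went all the way down. The force jumped to about 20 N and the fingertips stopped near the expected 66 mm. After release, the depth image put the cap at 71.8 mm, so it is back up (72 mm).
- **Final look:** the knob was still at the fifth dot and the robot was clear of everything. The tin, cup, air cap, coupler and other mixer looked unchanged.

**Checks that disagreed:** the network's tip position was a few degrees off at times. The last readings were -84° from the top camera and -82° from the side, and the side read -74° just before the button press. With the finger partly hiding the bar, it read -27° at the fourth dot, where -39° was expected. The force returned at the fourth-dot angle on the next push, which confirmed that click. All the final readings are well within the ±20° that belongs to the fifth dot.

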